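# Close the pill-jar round and zero the dose clickers

### The arm

A 7-joint arm with a two-finger parallel gripper is mounted at the origin on the work surface. World frame = base frame: x ahead of the robot, y to its left, z up, the work surface at z = 0. Lengths are in m, angles in rad, forces in N, time in s.
With the tool pointing down it reaches from about 0.425 to 0.925 m from the base axis. Payload 6.8 kg.
Tool frame: the origin (TCP) lies between the finger pads; the fingertips stand r.tcp_to_tips ahead of it and the grasp point (between the pads) is the TCP (r.tcp_to_tips is the distance from the TCP to the fingertips, in m); z points along the fingers, y is the line along which they close (so a half turn about z gives the same grasp; the last joint's range is limited). The gripper opens to 85 mm and grips with 20 to 120 N. Pads are 22 mm wide; open, the fingers measure 114 mm over their backs; the gripper's body (76 mm by 85 mm) begins 54 mm behind the grasp point. The pads swing forward as they close: fully open they stand 13 mm farther back than shut.
Start: joints at [-1.406, 0.477, 0.022, 1.555, -0.011, 1.109, -0.083], TCP at [0.182, 0.65, 0.25] pointing down, gripper open.
Joint ranges: [-2.96, 2.96], [-0.34, 2.1], [-1.41, 1.46], [0.24, 2.44], [-1.37, 4.51], [0.17, 1.92], [-2.96, 2.96]. Speed limits (rad/s): [2.39, 2.39, 3.14, 3.14, 3.14, 3.14, 3.14].

### API

Orientations are given as a rotation vector (axis times angle).
In Python, from bench import r gives the robot as it stands.
- The arm moves only by the tool servo_tool, never from a script. Its argument "commands" is a list of rows, each a list of 2 entries, a list of its own where there are three numbers: the shift along the tool's x, y, z normalised to -1 to 1, where 1 is 250 mm, then the turn, a rotation vector about the tool's x, y, z normalised to -1 to 1, where 1 is 90 degrees. In form: [[[dx, dy, dz], [ax, ay, az]], ...]. A call has 1 to 20 rows; each row is the pose to reach, as a shift and turn from the pose commanded when the call began, along the tool's axes at that moment; what a row does not reach only later rows make up. A row lasts 1/10 s, in which the tool goes at most 50 mm and 8.59 degrees, less where a joint would pass 70% of its speed; a pose out of reach is approached as far as the arm can. A call with a number of a shift or a turn outside -1 to 1 is refused whole. A call with a gripper value outside its range is refused whole. "claw" is the closure, from 0 (fully open) to 1 (shut), set as the call begins (left out, the last holds). The fingers move at their own pace and stop on an object; "squeeze" is the grip in N (left out, the last holds). Time passes only in rows, so rows that repeat a pose let the fingers close. It gives the time, the measured TCP pose, the force, the opening and the grip force at its end, in the units of the state.
- r.get_obs(): the state, without advancing time (a new reading comes with each control period).
- r.grab_frame(name): name is "side" or "top"; returns (picture, depth): 400x640x3 uint8, red, green, blue; 400x640 float32, m along the optical axis (not along the pixel's ray), 0 where there is no reading.
- r.camera_model(name): a dict with "fx", "fy", "cx", "cy" (pixels), "extrinsics" (4x4, takes a point from camera to world coordinates). Camera axes: x right, y down, z forward; pixel columns grow to the right and rows downward; lengths in m; the calibration is good to about 2 mm. A picture is of the moment at which its call begins. camera_model takes no time and is no camera call.
- r.hand_in(): hands the job in; it is judged then, once.
Trained networks look in the newest picture that a camera, given by its name, has taken for a name from the list of things; names that differ only in an ending like _2 or _b are one class to them, and where a whole thing is asked for, a point or a joint stands for the part that bears it (a point fixed in the world has none). Each returns a list of dicts, best first, with "confidence" (0 to 1); they miss things now and then, are a little off and sometimes report something else, mostly with a low value. They report only what shows in the picture. A call takes as long as a camera call.
- r.boxes_of(camera, target): "uv" ([column, row] in pixels, amid what is visible of it).
- r.mark_of(camera, target): "uv" ([column, row] in pixels: a listed point, or the origin of a listed thing).
The state is a dict: "clock": time; "joints": joint angles; "qvel": joint speeds; "tau": joint torques, N m; "tcp_pos": TCP position; "orientation": TCP orientation; "contact_force": force on the tool from outside, world axes, zero at the start; "moment": the same for the moment, N m; "grip_width": finger opening in m; "gripper_force": force on a finger pad.
Only numpy, scipy, OpenCV 4.12 (cv2) and the standard library are available. Lean on these libraries where they do the work, as an engineer would, in place of code of your own. Each camera call takes 0.05 s, during which the arm holds its last target. There are 200 camera calls.

### The job

Sort the amber pill jars by the tag on their caps: stand each green-tagged jar upright in a nest of the green tray and each red-tagged jar upright in a nest of the red tray. Once all are sorted, take the orange stylus and with its pin press the recessed zero button of the green-topped dose clicker fully in, holding it about a second, and after that do the same to the red-topped one. Finish by laying the stylus down again wholly on its blue pad, with the jars still in their nests, and leave the medicine cup, key fob and thermometer sleeve alone.

Things in the scene. Friction and masses are not known exactly. Their poses are not given: they have to be found in the camera images.
- keep_tray: green fixed tray, 220 x 78 mm, 12 mm high, walls and floor 4 mm: a row of three nests (each about 68 x 70 mm inside) along its own x, nest centres at x = -0.072, 0, +0.072. Origin: centre of its underside on the table; z up.
- return_tray: red fixed tray, same shape and axes as the green keep tray.
- green_clicker: fixed chrome desk dose clicker with a green top plate: box 50 (x) x 56 (y) x 60 mm high. Origin: centre of its underside. Its front face is the +x face of its own frame, 25 mm from the origin; in it, its middle 36 mm above the table, is a 16 mm square recess, 16 mm deep, with the zero button inside.
- red_clicker: the same dose clicker with a red top plate.
- green_button (a point): middle of the face of the green clicker's zero button at rest, 8 mm inside the front face; the button is a 12 mm green disc pushed along the clicker's -x.
- red_button (a point): the same point of the red clicker's zero button.
- green_zero (a joint): how far the green clicker's sprung zero button is pushed in, m: 0 at rest, 0.006 fully in (1.6 N to start, 4 N fully in); springs back.
- red_zero (a joint): the same for the red clicker's zero button.
- pad: blue felt pad fixed on the table, 200 (its x) x 80 (its y) x 3 mm thick: the stylus's place. Origin: centre of its underside.
- stylus: stylus: orange square handle 90 x 16 x 16 mm with a steel pin 6 mm thick and 35 mm long at its +x end, 50 g. Starts lying on the pad. Origin: centre of the handle, on its axis (8 mm above what it lies on); x along the stylus toward the pin.
- stylus_tip (a point): end of the stylus's pin, 80 mm from the stylus origin along +x.
- stylus_butt (a point): back end of the handle, 45 mm from the stylus origin along -x.
- medicine_cup: white ceramic medicine cup, 44 mm across, 36 mm high; bystander. Origin: centre of its underside.
- key_fob: steel key fob with a brass key, lying flat, 78 x 26 x 8 mm; bystander. Origin: under the middle of the fob.
- sleeve: blue plastic thermometer sleeve, lying flat, 130 (x) x 22 x 14 mm; bystander. Origin: centre of its underside.
- green_jar1: squat amber pill jar, 56 mm across, 32 mm high with its white cap (57 mm across), 70 g; a 42 mm green tag on top of the cap. Origin: centre of its underside; z up through the cap. May be absent.
- green_jar2: squat amber pill jar, 56 mm across, 32 mm high with its white cap (57 mm across), 70 g; a 42 mm green tag on top of the cap. Origin: centre of its underside; z up through the cap. May be absent.
- green_jar3: squat amber pill jar, 56 mm across, 32 mm high with its white cap (57 mm across), 70 g; a 42 mm green tag on top of the cap. Origin: centre of its underside; z up through the cap. May be absent.
- red_jar1: squat amber pill jar, 56 mm across, 32 mm high with its white cap (57 mm across), 70 g; a 42 mm red tag on top of the cap. Origin: centre of its underside; z up through the cap. May be absent.
- red_jar2: squat amber pill jar, 56 mm across, 32 mm high with its white cap (57 mm across), 70 g; a 42 mm red tag on top of the cap. Origin: centre of its underside; z up through the cap. May be absent.
- red_jar3: squat amber pill jar, 56 mm across, 32 mm high with its white cap (57 mm across), 70 g; a 42 mm red tag on top of the cap. Origin: centre of its underside; z up through the cap. May be absent.

How it is judged:
On the way, in this order (a step that is already met when the one before it is completed fails the run):
1. every jar present stands upright in a nest of the tray of its tag's colour, let go (x of green_jar1 in the frame of keep_tray between -0.103 and 0.103 m and y of green_jar1 in the frame of keep_tray between -0.033 and 0.033 m and z of each of green_jar1, green_jar2, green_jar3 in the frame of keep_tray below 0.01 m and angle between each of green_jar1, green_jar2, green_jar3, red_jar1, red_jar2, red_jar3's own z axis and vertical below 0.15 rad and linear speed of each of green_jar1, green_jar2, green_jar3, red_jar1, red_jar2, red_jar3 below 0.05 m/s and x of green_jar2 in the frame of keep_tray between -0.103 and 0.103 m and y of green_jar2 in the frame of keep_tray between -0.033 and 0.033 m and x of green_jar3 in the frame of keep_tray between -0.103 and 0.103 m and y of green_jar3 in the frame of keep_tray between -0.033 and 0.033 m and x of red_jar1 in the frame of return_tray between -0.103 and 0.103 m and y of red_jar1 in the frame of return_tray between -0.033 and 0.033 m and z of each of red_jar1, red_jar2, red_jar3 in the frame of return_tray below 0.01 m and x of red_jar2 in the frame of return_tray between -0.103 and 0.103 m and y of red_jar2 in the frame of return_tray between -0.033 and 0.033 m and x of red_jar3 in the frame of return_tray between -0.103 and 0.103 m and y of red_jar3 in the frame of return_tray between -0.033 and 0.033 m and contact force between the fingers and green_jar1 below 0.3 N and contact force between the fingers and green_jar2 below 0.3 N and contact force between the fingers and green_jar3 below 0.3 N and contact force between the fingers and red_jar1 below 0.3 N and contact force between the fingers and red_jar2 below 0.3 N and contact force between the fingers and red_jar3 below 0.3 N), for 0.3 s.
2. the green clicker's zero button is pushed in more than 4 mm by the stylus and held 0.5 s (value of joint green_zero above 0.004 m and contact force between stylus and green_clicker above 0.8 N), for 0.5 s.
3. then the red clicker's zero button is pushed in more than 4 mm by the stylus and held 0.5 s (value of joint red_zero above 0.004 m and contact force between stylus and red_clicker above 0.8 N), for 0.5 s.
At the end, for the whole second after the job is handed in: Every jar present stands upright (within 0.15 rad) on the floor of a nest of its colour's tray; the stylus lies flat on the blue pad, both ends within its outline (3 mm allowed); both zero buttons are out (under 2 mm); all at rest (x of green_jar1 in the frame of keep_tray between -0.103 and 0.103 m and y of green_jar1 in the frame of keep_tray between -0.033 and 0.033 m and z of each of green_jar1, green_jar2, green_jar3 in the frame of keep_tray below 0.01 m and angle between each of green_jar1, green_jar2, green_jar3, red_jar1, red_jar2, red_jar3's own z axis and vertical below 0.15 rad and linear speed of each of green_jar1, green_jar2, green_jar3, red_jar1, red_jar2, red_jar3, stylus below 0.05 m/s and x of green_jar2 in the frame of keep_tray between -0.103 and 0.103 m and y of green_jar2 in the frame of keep_tray between -0.033 and 0.033 m and x of green_jar3 in the frame of keep_tray between -0.103 and 0.103 m and y of green_jar3 in the frame of keep_tray between -0.033 and 0.033 m and x of red_jar1 in the frame of return_tray between -0.103 and 0.103 m and y of red_jar1 in the frame of return_tray between -0.033 and 0.033 m and z of each of red_jar1, red_jar2, red_jar3 in the frame of return_tray below 0.01 m and x of red_jar2 in the frame of return_tray between -0.103 and 0.103 m and y of red_jar2 in the frame of return_tray between -0.033 and 0.033 m and x of red_jar3 in the frame of return_tray between -0.103 and 0.103 m and y of red_jar3 in the frame of return_tray between -0.033 and 0.033 m and x of stylus_tip in the frame of pad between -0.103 and 0.103 m and y of stylus_tip in the frame of pad between -0.043 and 0.043 m and z of each of stylus_tip, stylus_butt in the frame of pad below 0.018 m and x of stylus_butt in the frame of pad between -0.103 and 0.103 m and y of stylus_butt in the frame of pad between -0.043 and 0.043 m and value of joint each of green_zero, red_zero below 0.002 m); the robot touches nothing.
It fails at once if the medicine cup is pushed more than 3 cm from its place (distance of medicine_cup from where it was at the start of the episode above 0.03 m).
It fails at once if the key fob is pushed more than 3 cm from its place (distance of key_fob from where it was at the start of the episode above 0.03 m).
It fails at once if the sleeve is pushed more than 3 cm from its place (distance of sleeve from where it was at the start of the episode above 0.03 m).
Of green_jar1, green_jar2, green_jar3, red_jar1, red_jar2, red_jar3 only 4 to 6 are there at a start; the rules pass over those that are not, and their reading is None.
At some moment in a run one of green_jar1, green_jar2, green_jar3, red_jar1, red_jar2, red_jar3 may be knocked a few centimetres aside while the robot is not near it.
Once in a run the grip may slacken for a moment while it holds something.
It also fails if it takes over 210 s, if anything falls off the work surface, if the arm or the gripper's body presses on something with over 40 N, if the wrist force passes 120 N, or if a joint passes its speed limit or range.

## Working session

There is one attempt and no reset: what is moved stays moved. The work goes in short steps, Python scripts to look and compute and a tool call to move; the robot and the scene stay as the last step left them, time stands still between calls to the robot, and variables do not carry over. Pictures are saved under pics/ and viewed, at most 14 in all, crops included, and the job is handed in when it is done.

Besides the shell and the picture viewer there is one more tool, called as name([rows], argument=value, ...), one row to a line, values as JSON. servo_tool: Moves the arm, as the interface text tells. Scaled input: -1 to 1 covers 250 mm each way for a shift and 90 degrees each way for a turn. Its arguments: {"type":"object","properties":{"commands":{"type":"array"},"claw":{"type":"number"},"squeeze":{"type":"number"}},"required":["commands"]}

```bash
ls; mkdir -p pics; cat > h.py <<'E'
import numpy as np, cv2
from scipy.spatial.transform import Rotation as R
from bench import r
def snap(cam,name=None):
    p,d=r.grab_frame(cam)
    if name: cv2.imwrite(f'pics/{name}.png',p[:,:,::-1])
    return p,d
def w(cam,uv,d=None,z=None):
    m=r.camera_model(cam);T=np.array(m['extrinsics'])
    ray=np.array([(uv[0]-m['cx'])/m['fx'],(uv[1]-m['cy'])/m['fy'],1.])
    if z is not None:
        q=T[:3,:3]@ray; s=(z-T[2,3])/q[2]
    else: s=d
    return T[:3,:3]@ray*s+T[:3,3]
def cloud(cam,d):
    m=r.camera_model(cam);T=np.array(m['extrinsics']);v,u=np.indices(d.shape)
    P=np.stack([(u-m['cx'])/m['fx']*d,(v-m['cy'])/m['fy']*d,d],-1)
    return P@T[:3,:3].T+T[:3,3]
E
python3 - <<'E'
from h import *
print(r.get_obs(), r.tcp_to_tips)
for c in('top','side'):
    snap(c,c+'0'); m=r.camera_model(c); print(m)
E
```

```text
pics
{'clock': 0.0, 'joints': array([-1.40608555,  0.47781732,  0.02234264,  1.55646439, -0.01149041,
        1.10931119, -0.08312205]), 'qvel': array([ 1.26189013e-03, -9.21517796e-04,  9.51885313e-05, -5.63211380e-04,
        8.00499104e-04, -5.27164706e-04, -1.25058980e-03]), 'tau': array([ 1.11590607e-04, -5.96457553e+01,  1.60776079e+00, -2.81193209e+01,
        1.23969972e-02,  9.47008986e-03,  1.76664128e-05]), 'tcp_pos': array([0.18173549, 0.64948423, 0.24930875]), 'orientation': array([-4.27186288e-01, -3.11230582e+00,  2.93573580e-03]), 'contact_force': array([0.28504958, 0.28440394, 0.19117769]), 'moment': array([-0.0203742 ,  0.00252608, -0.00611166]), 'gripper_force': 0.0, 'grip_width': 0.08506181114185975} 0.019
{'fx': 508.57897695987305, 'fy': 508.57897695987305, 'cx': 311.00435480119137, 'cy': 204.1833260204256, 'extrinsics': array([[ 0.02990071, -0.99585668,  0.08588032,  0.46188328],
       [-0.99955192, -0.02967133,  0.0039465 , -0.01541105],
       [-0.00138197, -0.08595984, -0.99629764,  1.27626321],
       [ 0.        ,  0.        ,  0.        ,  1.        ]])}
{'fx': 417.2443485533957, 'fy': 417.2443485533957, 'cx': 327.2752146575258, 'cy': 196.45039715408672, 'extrinsics': array([[ 0.98827846, -0.10534552,  0.11048984,  0.44172588],
       [-0.15260706, -0.70113685,  0.69650427, -0.84216164],
       [ 0.00409489, -0.7052017 , -0.70899492,  0.90225718],
       [ 0.        ,  0.        ,  0.        ,  1.        ]])}
```

View pics/top0.png

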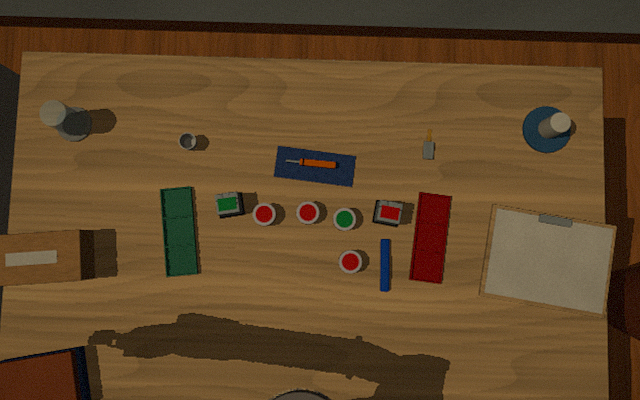

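View pics/side0.png

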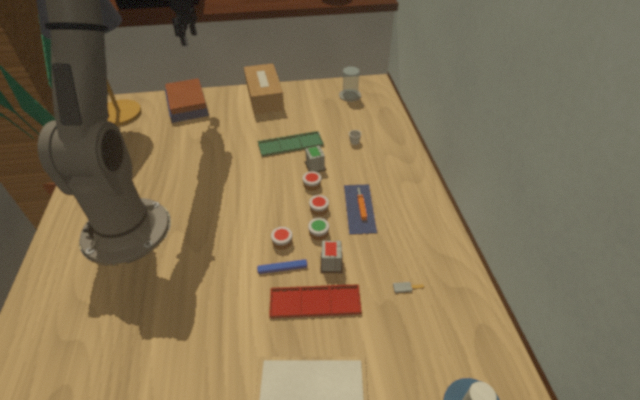

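```bash
python3 - <<'E'
from h import *
for n,z in dict(keep_tray=0,return_tray=0,green_clicker=0,red_clicker=0,green_button=.036,red_button=.036,pad=0,stylus=.011,stylus_tip=.011,stylus_butt=.011,medicine_cup=0,key_fob=0,sleeve=0,green_jar1=0,red_jar1=0).items():
    for x in r.mark_of('top',n)[:6]:
        print(n,round(x['confidence'],2),np.round(x['uv'],1),w('top',x['uv'],z=z).round(4)[:2])
E
```

```text
keep_tray 0.72 [391.9 205.7] [ 0.5741 -0.214 ]
keep_tray 0.58 [181.1 228.9] [0.5    0.3136]
return_tray 0.77 [430.1 232.1] [ 0.5106 -0.3108]
green_clicker 0.88 [230.1 205.8] [0.5617 0.1932]
red_clicker 0.89 [384.6 212.6] [ 0.5562 -0.196 ]
red_clicker 0.25 [307.5 211.2] [ 0.5539 -0.0021]
green_button 0.82 [227.4 197.5] [0.5791 0.1948]
red_button 0.6 [390.5 205. ] [ 0.5726 -0.205 ]
pad 0.71 [346.1 258.8] [ 0.4378 -0.102 ]
pad 0.58 [316.  165.4] [ 0.6709 -0.0201]
stylus 0.79 [316.3 165.7] [ 0.6684 -0.0208]
stylus_tip 0.66 [286.6 160.5] [0.6794 0.0543]
stylus_butt 0.56 [335.5 164.6] [ 0.6726 -0.069 ]
medicine_cup 0.71 [191.3 140.8] [0.7248 0.2992]
key_fob 0.49 [426.5 150.6] [ 0.7172 -0.2996]
sleeve 0.79 [383.5 264.3] [ 0.4269 -0.1955]
sleeve 0.37 [177.4 229.3] [0.4987 0.3228]
sleeve 0.18 [338. 165.] [ 0.6736 -0.0758]
green_jar1 0.83 [342.8 219.6] [ 0.5354 -0.0914]
green_jar1 0.2 [431.7 150.2] [ 0.7187 -0.3128]
red_jar1 0.84 [265.3 216.3] [0.5379 0.1036]
red_jar1 0.7 [319.  165.6] [ 0.6706 -0.0277]
red_jar1 0.57 [347.6 256.3] [ 0.4441 -0.1056]
red_jar1 0.56 [306.3 215.3] [0.5435 0.0006]
red_jar1 0.4 [386.3 210.8] [ 0.5608 -0.2002]
red_jar1 0.25 [384.5 266.9] [ 0.4206 -0.1981]
```

The top view shows the green tray at (180,231), the red tray at (430,238) and the clickers at (229,204) and (389,212). There is one green jar at (344,219) and three red jars at (264,214), (308,212) and (350,261). The stylus lies on the pad at (315,163). The side view agrees. Next I'll measure precisely from depth.

```bash
cat >> h.py <<'E'
def masks(p,P):
    hsv=cv2.cvtColor(p,cv2.COLOR_RGB2HSV); H,S,V=[hsv[...,i].astype(int) for i in range(3)]
    return H,S,V
def comps(M,minn=15):
    n,l,st,c=cv2.connectedComponentsWithStats(M.astype(np.uint8))
    return [l==i for i in range(1,n) if st[i,4]>=minn]
def rect(P,m):
    q=P[m][:,:2].astype(np.float32)
    (cx,cy),(a,b),t=cv2.minAreaRect(q*1000)
    if a<b: a,b,t=b,a,t+90
    return np.round([cx,cy,a,b,t],1)
E
python3 - <<'E'
from h import *
p,d=snap('top'); P=cloud('top',d); H,S,V=masks(p,P); z=P[...,2]
print('table z',np.median(z[100:250,250:400]), 'noise', z[300:310,200:300].std())
cv2.imwrite('pics/crop.png',cv2.convertScaleAbs(cv2.resize(p[125:300,150:460,::-1],None,fx=2.5,fy=2.5,interpolation=cv2.INTER_CUBIC),alpha=1.5))
area=np.zeros(z.shape,bool); area[120:300,150:470]=1
for nm,m in dict(green=(H>45)&(H<90)&(S>90),red=((H<6)|(H>172))&(S>140),blue=(H>105)&(H<130)&(S>90),orange=(H>6)&(H<14)&(S>200)&(V>110)).items():
    for c in comps(m&area,25): print(nm,c.sum(),rect(P,c),'z',np.percentile(z[c],[5,50,95]).round(4), 'cent',P[c].mean(0)[:2].round(4))
for lo,hi in((.022,.045),(.05,.075)):
    for c in comps((z>lo)&(z<hi)&area,25): print(lo,c.sum(),rect(P,c),np.median(z[c]).round(4),P[c].mean(0)[:2].round(4))
E
```

```text
table z 0.0024003033174521127 noise 0.08993998732110627
green 2695 [514.7 177.8 367.6 218.3  98.1] z [0.0015 0.0062 0.0143] cent [0.4942 0.3169]
green 226 [526.9  96.5 255.2  43.3  69.5] z [0.0593 0.0633 0.0671] cent [0.5613 0.1895]
green 216 [512.6 -56.7 124.8  39.3 123.4] z [0.0305 0.0344 0.0381] cent [ 0.5357 -0.092 ]
red 2759 [ 511.4 -184.9  326.1  218.6   83.7] z [0.002  0.0065 0.0147] cent [ 0.4972 -0.3075]
red 220 [515.4  -2.2 107.8  39.2   1.6] z [0.0302 0.0347 0.0382] cent [ 0.5488 -0.0023]
red 225 [ 521.9 -115.   228.2   45.2  109.9] z [0.0595 0.0632 0.0671] cent [ 0.5522 -0.1983]
red 217 [541.6 105.   39.8  36.8   1.6] z [0.0302 0.0346 0.0384] cent [0.5422 0.1049]
red 227 [451.1 -76.1 116.6  40.3  60.9] z [0.0307 0.0344 0.0386] cent [ 0.4328 -0.1079]
blue 1660 [586.1  -7.4 245.3 198.  173.8] z [0.0003 0.0047 0.0092] cent [ 0.667  -0.0164]
blue 409 [ 425.5 -110.7  189.1  125.3   91.1] z [0.0098 0.0153 0.0196] cent [ 0.4264 -0.1933]
orange 169 [673.4 -28.1  77.6  14.4  84.9] z [0.0161 0.0208 0.0249] cent [ 0.6731 -0.0289]
0.022 119 [716.7 299.5  43.1  40.8  89.2] 0.035 [0.7187 0.3023]
0.022 31 [566.3 163.8  50.5  12.4 175.8] 0.0338 [0.5626 0.1638]
0.022 414 [548.4  -3.8  53.9  53.9 137. ] 0.0342 [ 0.5484 -0.0036]
0.022 423 [541.5 104.2  55.2  54.6  91.3] 0.0343 [0.5412 0.1033]
0.022 417 [535.2 -93.5  54.1  53.8 135.6] 0.0339 [ 0.535  -0.0934]
0.022 424 [ 431.6 -109.9   55.2   55.1   73. ] 0.0342 [ 0.4316 -0.1098]
0.05 500 [563.6 190.6  56.3  50.9 100.6] 0.062 [0.563  0.1897]
0.05 500 [ 554.4 -200.5   56.3   51.1   80.3] 0.0625 [ 0.5537 -0.1994]
```

View pics/crop.png

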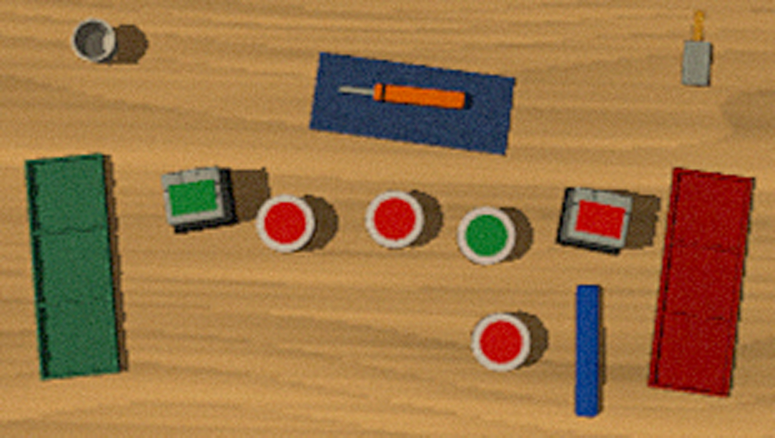

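The crop confirms the layout. Both clickers' 56 mm sides run roughly along world y, so their fronts face roughly ±x. I'll work out which sign.

```bash
python3 - <<'E'
from h import *
p,d=snap('side'); 
a=cv2.resize(p[140:180,290:350,::-1],None,fx=8,fy=8,interpolation=cv2.INTER_CUBIC)
b=cv2.resize(p[235:275,300:360,::-1],None,fx=8,fy=8,interpolation=cv2.INTER_CUBIC)
t=p.copy()
pt,_=snap('top')
e=cv2.resize(pt[185:225,205:265,::-1],None,fx=8,fy=8,interpolation=cv2.INTER_CUBIC)[:240]
f=cv2.resize(pt[192:232,360:420,::-1],None,fx=8,fy=8,interpolation=cv2.INTER_CUBIC)[:240]
g=np.vstack([np.hstack([a,b]),np.hstack([e,f])])
g=cv2.convertScaleAbs(g,alpha=1.6); g=cv2.resize(g,(800,467)); cv2.imwrite('pics/cl.png',g)
for cam in('side','top'):
  for n in('green_clicker','green_button','red_clicker','red_button'):
    for x in r.mark_of(cam,n)[:3]:
        print(cam,n,round(x['confidence'],2),np.round(x['uv'],1),w(cam,x['uv'],z=.036 if 'butt' in n else 0).round(4)[:2])
pt,d=snap('top'); P=cloud('top',d); H,S,V=masks(pt,P); z=P[...,2]; ok=(z>-.01)&(z<.09)
area=np.zeros(z.shape,bool); area[120:300,150:470]=1; area&=ok
for nm,m in dict(green=(H>45)&(H<90)&(S>90),red=((H<6)|(H>172))&(S>140),blue=(H>105)&(H<130)&(S>90),orange=(H>6)&(H<14)&(S>200)&(V>110)).items():
    for c in comps(m&area,100): print(nm,c.sum(),rect(P,c),P[c].mean(0)[:2].round(4))
E
```

```text
side green_clicker 0.66 [317.2 168.2] [0.5696 0.1779]
side green_clicker 0.65 [282.2 240.6] [ 0.4332 -0.1071]
side green_clicker 0.4 [318.2 207.4] [0.5487 0.0028]
side green_button 0.18 [286.2 242. ] [ 0.4436 -0.1427]
side red_clicker 0.98 [329.3 263.7] [ 0.5495 -0.203 ]
side red_button 0.67 [337.7 256.6] [ 0.57   -0.2099]
top green_clicker 0.76 [228.7 202.6] [0.5697 0.1971]
top green_button 0.76 [229.7 198.6] [0.5766 0.1891]
top red_clicker 0.83 [384.4 209.8] [ 0.5632 -0.1954]
top red_button 0.95 [389.2 203.7] [ 0.5757 -0.2018]
top red_button 0.54 [386.7 266.2] [ 0.4236 -0.1982]
green 2691 [494.7 318.3 217.6  82.    7.2] [0.4941 0.3181]
green 228 [562.1 191.7  45.8  29.5  98.6] [0.5622 0.1913]
green 216 [536.2 -92.2  39.4  37.   91.2] [ 0.5361 -0.0923]
red 2744 [ 497.5 -307.9  218.6   78.   173.8] [ 0.4973 -0.3084]
red 217 [549.6  -2.5  40.1  36.8   1.7] [ 0.5493 -0.0024]
red 224 [ 552.5 -198.3   44.7   29.6   80.5] [ 0.5527 -0.1987]
red 214 [542.6 105.   37.2  37.    1.7] [0.5424 0.1049]
red 226 [ 433.4 -109.4   39.3   38.7   91.1] [ 0.4325 -0.1091]
blue 1666 [669.6 -16.4 197.9  77.6  83.9] [ 0.6676 -0.0159]
blue 412 [ 425.9 -195.6  127.6   19.2    1.2] [ 0.426  -0.1955]
orange 163 [673.4 -28.1  77.5  15.   85.3] [ 0.6732 -0.0288]
```

View pics/cl.png

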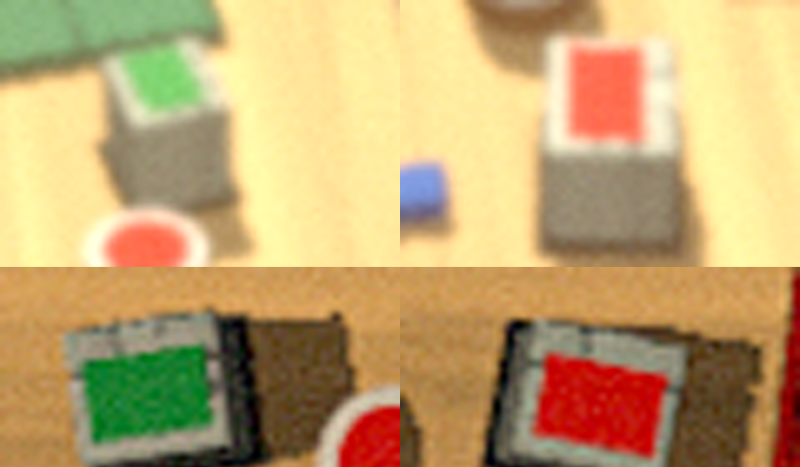

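Both clicker tops show recess seams on their +x side, at (120,325) for green and (585,340) for red. That agrees with the networks, so both fronts face away from the robot. Next is a move planner.

```bash
cat >> h.py <<'E'
def Rd(yaw):  # tool down, tool y along world yaw (deg)
    a=np.radians(yaw); y=np.array([np.cos(a),np.sin(a),0]); z=np.array([0,0,-1.]); return np.stack([np.cross(y,z),y,z],1)
def plan(*wps, half=True):
    """each wp=(x,y,z,yaw); prints rows from present pose; yaw mod 180 picks nearest"""
    o=r.get_obs(); p0=o['tcp_pos']; R0=R.from_rotvec(o['orientation']).as_matrix()
    print('now',p0.round(4),'yaw',np.degrees(np.arctan2(R0[1,1],R0[0,1])).round(1),'tilt',np.degrees(np.arccos(-R0[2,2])).round(2),'j7',o['joints'][6].round(2),'grip',round(o['grip_width'],4),round(o['gripper_force'],1),'t',round(o['clock'],1))
    for x,y,z,yaw in wps:
        c=[R.from_matrix(R0.T@Rd(yaw+k)).as_rotvec() for k in ((0,180) if half else (0,))]
        t=min(c,key=np.linalg.norm)
        print((R0.T@(np.array([x,y,z])-p0)/.25).round(4).tolist(),(t/(np.pi/2)).round(3).tolist())
def tags():
    p,d=snap('top'); P=cloud('top',d); H,S,V=masks(p,P); z=P[...,2]; out=[]
    A=(z>.025)&(z<.055)
    for nm,m in dict(green=(H>45)&(H<90)&(S>90),red=((H<6)|(H>172))&(S>140)).items():
        for c in comps(m&A,60):
            q=P[c]; out.append((nm,int(c.sum()),np.median(q,0).round(4).tolist()))
    return out
E
python3 - <<'E'
from h import *
p,d=snap('top'); P=cloud('top',d); H,S,V=masks(p,P); z=P[...,2]; ok=(z>-.01)&(z<.03)
for nm,m in dict(green=(H>45)&(H<90)&(S>90),red=((H<6)|(H>172))&(S>140),blue=(H>105)&(H<130)&(S>90)).items():
    for c in comps(m&ok,1000):
        q=P[c][:,:2]; u,s,v=np.linalg.svd(q-q.mean(0),full_matrices=False); print(nm,q.mean(0),np.degrees(np.arctan2(v[0,1],v[0,0])))
print(tags())
plan((.36,.37,.2,40),(.542,.104,.2,0))
E
```

```text
green [0.49397403 0.31804956] -172.70550934214663
red [ 0.49738092 -0.30833997] 174.075829378741
blue [ 0.66787144 -0.01540582] -96.07218105699253
[('green', 215, [0.5357, -0.0923, 0.0347]), ('red', 217, [0.5493, -0.0016, 0.0346]), ('red', 215, [0.5419, 0.1047, 0.0346]), ('red', 228, [0.433, -0.1091, 0.0347])]
now [0.1819 0.6501 0.2503] yaw 74.4 tilt 0.0 j7 -0.08 grip 0.0852 0.0 t 1.6
[-0.988, -0.8868, 0.2012] [0.0, -0.0, 0.382]
[-1.9758, -1.7153, 0.2012] [0.0, -0.0, 0.826]
```

servo_tool([
  [[-0.99,-0.89,0.2],[0,0,0.38]],
  [[-0.99,-0.89,0.2],[0,0,0.38]],
  [[-0.99,-0.89,0.2],[0,0,0.38]],
  [[-0.99,-0.89,0.2],[0,0,0.38]],
  [[-0.99,-0.89,0.2],[0,0,0.38]],
  [[-0.99,-0.89,0.2],[0,0,0.38]],
  [[-0.99,-0.89,0.2],[0,0,0.38]],
  [[-0.99,-0.89,0.2],[0,0,0.38]],
  [[-0.99,-0.89,0.2],[0,0,0.38]],
  [[-0.99,-0.89,0.2],[0,0,0.38]],
], claw=0, squeeze=40)

```text
clock: 2.55
tcp_pos: [0.3597, 0.3705, 0.2006]
orientation: [-1.321, -2.85, -0.002]
contact_force: [0.2, 0.3, 0.8]
grip_width: 0.0852
gripper_force: 0.0
```

```bash
python3 -c "
from h import *
print(tags())
plan((.542,.1045,.15,0))"
```

```text
[('green', 215, [0.5354, -0.0922, 0.0348]), ('red', 218, [0.5494, -0.0018, 0.0344]), ('red', 215, [0.5417, 0.1047, 0.0344]), ('red', 224, [0.433, -0.1091, 0.0347])]
now [0.3595 0.3707 0.2005] yaw 40.3 tilt 0.06 j7 -0.14 grip 0.0855 0.0 t 2.6
[-1.2843, -0.1322, 0.2012] [0.0, -0.001, 0.448]
```

servo_tool([
  [[-0.92,-0.1,0.15],[0,0,0.45]],
  [[-0.92,-0.1,0.15],[0,0,0.45]],
  [[-0.92,-0.1,0.15],[0,0,0.45]],
  [[-0.92,-0.1,0.15],[0,0,0.45]],
  [[-0.92,-0.1,0.15],[0,0,0.45]],
  [[-0.92,-0.1,0.15],[0,0,0.45]],
  [[-0.92,-0.1,0.15],[0,0,0.45]],
  [[-0.92,-0.1,0.15],[0,0,0.45]],
])

```text
clock: 3.4
tcp_pos: [0.4889, 0.1794, 0.1628]
orientation: [-2.223, -2.219, -0.001]
contact_force: [0.5, -0.0, -0.1]
grip_width: 0.0855
gripper_force: 0.0
```

```bash
python3 -c "
from h import *
plan((.542,.1045,.1,0),(.542,.1045,.029,0))"
```

```text
now [0.4889 0.1794 0.1628] yaw -0.1 tilt 0.05 j7 -0.27 grip 0.0855 0.0 t 3.4
[-0.2996, 0.2131, 0.2509] [-0.0, -0.001, -0.001]
[-0.2998, 0.2132, 0.5349] [-0.0, -0.001, -0.001]
```

servo_tool([
  [[-0.3,0.213,0.0],[0,0,0]],
  [[-0.3,0.213,0.0],[0,0,0]],
  [[-0.3,0.213,0.0],[0,0,0]],
  [[-0.3,0.213,0.25],[0,0,0]],
  [[-0.3,0.213,0.25],[0,0,0]],
  [[-0.3,0.213,0.32],[0,0,0]],
  [[-0.3,0.213,0.4],[0,0,0]],
  [[-0.3,0.213,0.47],[0,0,0]],
  [[-0.3,0.213,0.52],[0,0,0]],
  [[-0.3,0.213,0.535],[0,0,0]],
  [[-0.3,0.213,0.535],[0,0,0]],
])

```text
clock: 4.5
tcp_pos: [0.542, 0.1025, 0.029]
orientation: [-2.226, -2.216, 0.001]
contact_force: [-0.4, -0.3, -0.2]
grip_width: 0.0854
gripper_force: 0.0
```

servo_tool([
  [[0,0,0],[0,0,0]],
  [[0,0,0],[0,0,0]],
  [[0,0,0],[0,0,0]],
  [[0,0,0],[0,0,0]],
  [[0,0,0],[0,0,0]],
  [[0,0,0],[0,0,0]],
  [[0,0,0],[0,0,0]],
  [[0,0,0],[0,0,0]],
], claw=1)

```text
clock: 5.3
tcp_pos: [0.5429, 0.1021, 0.0302]
orientation: [2.228, 2.215, 0.002]
contact_force: [-1.4, -0.3, 6.7]
grip_width: 0.0556
gripper_force: 41.1
```

```bash
python3 -c "
from h import *
snap('side','grasp1')
a=np.radians(-5.9)
print(.4975+.072*np.cos(a),-.308+.072*np.sin(a))
plan((.542,.1045,.12,0))"
```

```text
0.5691186028324365 -0.3154010626486818
now [0.5429 0.1021 0.0302] yaw -0.3 tilt 0.09 j7 0.03 grip 0.0555 41.1 t 5.3
[0.0097, -0.0032, -0.3592] [0.001, -0.001, -0.004]
```

servo_tool([
  [[0,0,-0.1],[0,0,0]],
  [[0,0,-0.25],[0,0,0]],
  [[0,0,-0.48],[0,0,0]],
  [[0,0,-0.48],[0,0,0]],
  [[-0.84,0.05,-0.48],[0,0,0.6]],
  [[-0.84,0.05,-0.48],[0,0,0.6]],
  [[-0.84,0.05,-0.48],[0,0,0.6]],
  [[-0.84,0.05,-0.48],[0,0,0.6]],
  [[-0.84,0.05,-0.48],[0,0,0.6]],
  [[-0.84,0.05,-0.48],[0,0,0.6]],
  [[-0.84,0.05,-0.48],[0,0,0.6]],
  [[-0.84,0.05,-0.48],[0,0,0.6]],
])

```text
clock: 6.55
tcp_pos: [0.5533, -0.1082, 0.1487]
orientation: [-2.991, -0.962, 0.001]
contact_force: [-0.3, 0.2, -1.4]
grip_width: 0.0558
gripper_force: 42.9
```

```bash
python3 -c "
from h import *
print(tags())
plan((.569,-.3154,.1,-95.9),(.569,-.3154,.036,-95.9))"
```

```text
[('red', 219, [0.5492, -0.0017, 0.0348])]
now [ 0.5534 -0.108   0.1488] yaw -54.3 tilt 0.02 j7 -0.45 grip 0.0553 42.9 t 6.6
[-0.4339, 0.7098, 0.1951] [-0.0, 0.0, 0.463]
[-0.4338, 0.7099, 0.4511] [-0.0, 0.0, 0.463]
```

servo_tool([
  [[-0.434,0.71,0.0],[0,0,0.463]],
  [[-0.434,0.71,0.0],[0,0,0.463]],
  [[-0.434,0.71,0.0],[0,0,0.463]],
  [[-0.434,0.71,0.0],[0,0,0.463]],
  [[-0.434,0.71,0.0],[0,0,0.463]],
  [[-0.434,0.71,0.1],[0,0,0.463]],
  [[-0.434,0.71,0.2],[0,0,0.463]],
  [[-0.434,0.71,0.3],[0,0,0.463]],
  [[-0.434,0.71,0.36],[0,0,0.463]],
  [[-0.434,0.71,0.41],[0,0,0.463]],
  [[-0.434,0.71,0.44],[0,0,0.463]],
  [[-0.434,0.71,0.451],[0,0,0.463]],
  [[-0.434,0.71,0.451],[0,0,0.463]],
])

```text
clock: 7.9
tcp_pos: [0.5692, -0.3158, 0.0366]
orientation: [3.137, -0.164, 0.001]
contact_force: [-0.9, 0.5, 0.2]
grip_width: 0.0555
gripper_force: 42.9
```

servo_tool([
  [[0,0,0],[0,0,0]],
  [[0,0,0],[0,0,0]],
  [[0,0,0],[0,0,0]],
  [[0,0,0],[0,0,0]],
  [[0,0,0],[0,0,0]],
  [[0,0,-0.1],[0,0,0]],
  [[0,0,-0.25],[0,0,0]],
  [[0,0,-0.45],[0,0,0]],
  [[0,0,-0.45],[0,0,0]],
  [[0,0,-0.45],[0,0,0]],
], claw=0)

```text
clock: 8.9
tcp_pos: [0.5696, -0.3159, 0.15]
orientation: [3.137, -0.164, 0.004]
contact_force: [-0.2, -0.1, -1.1]
grip_width: 0.0854
gripper_force: 0.0
```

```bash
python3 -c "
from h import *
plan((.4328,-.11,.15,0),(.549,-.0015,.15,-10))"
```

```text
now [ 0.5696 -0.3159  0.15  ] yaw -96.0 tilt 0.15 j7 -0.73 grip 0.0854 0.0 t 8.9
[-0.6302, -0.762, -0.0018] [-0.001, -0.002, 0.933]
[-0.2133, -1.2421, -0.0008] [0.001, -0.001, -0.955]
```

servo_tool([
  [[-0.63,-0.762,0],[0,0,0]],
  [[-0.63,-0.762,0],[0,0,0]],
  [[-0.63,-0.762,0],[0,0,0]],
  [[-0.63,-0.762,0],[0,0,0]],
  [[-0.63,-0.762,0],[0,0,0]],
  [[-0.63,-0.762,0],[0,0,0]],
  [[-0.63,-0.762,0],[0,0,0]],
  [[-0.63,-0.762,0],[0,0,0]],
])

```text
clock: 9.7
tcp_pos: [0.4327, -0.1103, 0.1486]
orientation: [3.136, -0.165, 0.0]
contact_force: [-0.0, -0.3, -0.3]
grip_width: 0.0856
gripper_force: 0.0
```

```bash
python3 -c "
from h import *
p,d=snap('side','s2')
for n in('red_jar1','green_jar1','sleeve'):
  for x in r.mark_of('side',n)[:5]: print(n,round(x['confidence'],2),np.round(x['uv']),w('side',x['uv'],z=0).round(3))
print(tags())
plan((.4328,-.1092,.029,-96))"
```

```text
red_jar1 0.86 [344. 299.] [ 0.569 -0.313 -0.   ]
red_jar1 0.71 [318. 208.] [0.548 0.003 0.   ]
red_jar1 0.7 [281. 242.] [ 0.43 -0.11  0.  ]
green_jar1 0.63 [315. 232.] [ 0.528 -0.09  -0.   ]
green_jar1 0.44 [283. 267.] [ 0.429 -0.194  0.   ]
sleeve 0.68 [280. 269.] [ 0.42  -0.199  0.   ]
[('green', 217, [0.5354, -0.0923, 0.0345]), ('red', 223, [0.571, -0.3155, 0.0384]), ('red', 218, [0.5494, -0.0018, 0.0343])]
now [ 0.4325 -0.111   0.1488] yaw -96.1 tilt 0.04 j7 -1.02 grip 0.0854 0.0 t 9.9
[0.0005, -0.0076, 0.4792] [0.0, -0.0, -0.001]
```

View pics/s2.png

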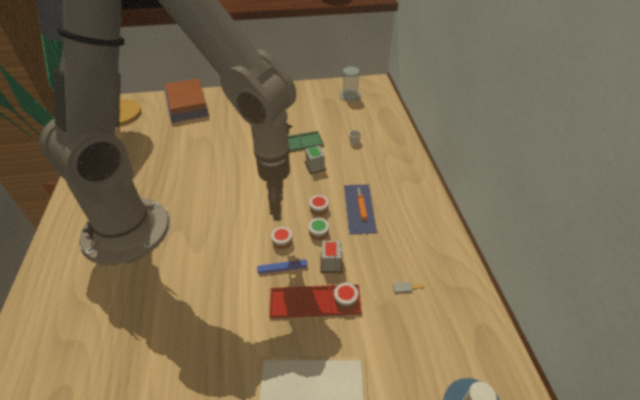

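The first jar sits in the red tray's far nest at (346,294), with z raised by 4 mm as expected. The next red jar is under the gripper at (282,237).

servo_tool([
  [[0,-0.006,0.15],[0,0,0]],
  [[0,-0.006,0.3],[0,0,0]],
  [[0,-0.006,0.38],[0,0,0]],
  [[0,-0.006,0.44],[0,0,0]],
  [[0,-0.006,0.47],[0,0,0]],
  [[0,-0.006,0.478],[0,0,0]],
  [[0,-0.006,0.478],[0,0,0]],
])

```text
clock: 10.65
tcp_pos: [0.4326, -0.1087, 0.0295]
orientation: [3.137, -0.166, 0.0]
contact_force: [0.1, -0.0, 0.3]
grip_width: 0.0858
gripper_force: 0.0
```

servo_tool([
  [[0,0,0],[0,0,0]],
  [[0,0,0],[0,0,0]],
  [[0,0,0],[0,0,0]],
  [[0,0,0],[0,0,0]],
  [[0,0,0],[0,0,0]],
  [[0,0,0],[0,0,0]],
  [[0,0,0],[0,0,0]],
  [[0,0,-0.1],[0,0,0]],
  [[0,0,-0.25],[0,0,0]],
  [[0,0,-0.4],[0,0,0]],
  [[0,0,-0.4],[0,0,0]],
], claw=1)

```text
clock: 11.75
tcp_pos: [0.4348, -0.1085, 0.1327]
orientation: [-3.137, 0.164, -0.01]
contact_force: [0.3, 0.4, -0.9]
grip_width: 0.0553
gripper_force: 43.2
```

```bash
python3 -c "
from h import *
a=np.radians(-5.9); print(.4975-.072*np.cos(a),-.308-.072*np.sin(a))
plan((.426,-.3006,.13,-95.9),(.426,-.3006,.036,-95.9))"
```

```text
0.42588139716756346 -0.3005989373513182
now [ 0.4348 -0.1085  0.1327] yaw -96.0 tilt 0.38 j7 -0.98 grip 0.0553 43.2 t 11.8
[0.045, 0.7677, 0.0104] [-0.001, -0.004, -0.001]
[0.0426, 0.7681, 0.3864] [-0.001, -0.004, -0.001]
```

servo_tool([
  [[0.04,0.768,0],[0,0,0]],
  [[0.04,0.768,0],[0,0,0]],
  [[0.04,0.768,0],[0,0,0]],
  [[0.04,0.768,0],[0,0,0]],
  [[0.04,0.768,0],[0,0,0]],
  [[0.042,0.768,0.1],[0,0,0]],
  [[0.042,0.768,0.2],[0,0,0]],
  [[0.042,0.768,0.28],[0,0,0]],
  [[0.042,0.768,0.34],[0,0,0]],
  [[0.042,0.768,0.37],[0,0,0]],
  [[0.042,0.768,0.384],[0,0,0]],
  [[0.042,0.768,0.386],[0,0,0]],
])

```text
clock: 12.95
tcp_pos: [0.4222, -0.2988, 0.0339]
orientation: [-3.133, 0.164, 0.001]
contact_force: [-6.2, 5.8, 23.8]
grip_width: 0.0551
gripper_force: 45.5
```

servo_tool([
  [[0,0,0],[0,0,0]],
  [[0,0,0],[0,0,0]],
  [[0,0,0],[0,0,0]],
  [[0,0,0],[0,0,0]],
  [[0,0,0],[0,0,0]],
  [[0,0,-0.1],[0,0,0]],
  [[0,0,-0.25],[0,0,0]],
  [[0,0,-0.45],[0,0,0]],
  [[0,0,-0.45],[0,0,0]],
  [[0,0,-0.45],[0,0,0]],
], claw=0)

```text
clock: 13.95
tcp_pos: [0.4235, -0.3003, 0.1461]
orientation: [3.137, -0.164, 0.004]
contact_force: [-0.0, -0.0, 0.3]
grip_width: 0.0851
gripper_force: 0.0
```

```bash
python3 -c "
from h import *
print(tags())
plan((.48,-.2,.15,-45),(.536,-.0923,.15,0),half=False)"
```

```text
[('green', 214, [0.5356, -0.0922, 0.0352]), ('red', 222, [0.571, -0.3155, 0.0387]), ('red', 214, [0.5493, -0.0017, 0.0347])]
now [ 0.4228 -0.2997  0.145 ] yaw -96.0 tilt 0.04 j7 -0.62 grip 0.0854 0.0 t 14.0
[0.1861, -0.4205, -0.0196] [-0.0, -0.0, -0.566]
[0.3641, -0.8723, -0.0194] [-0.0, -0.0, -1.066]
```

servo_tool([
  [[0.186,-0.42,-0.02],[0,0,-0.56]],
  [[0.186,-0.42,-0.02],[0,0,-0.56]],
  [[0.186,-0.42,-0.02],[0,0,-0.56]],
  [[0.186,-0.42,-0.02],[0,0,-0.56]],
  [[0.364,-0.87,-0.02],[0,0,-0.999]],
  [[0.364,-0.87,-0.02],[0,0,-0.999]],
  [[0.364,-0.87,-0.02],[0,0,-0.999]],
  [[0.364,-0.87,-0.02],[0,0,-0.999]],
  [[0.364,-0.87,-0.02],[0,0,-0.999]],
  [[0.364,-0.87,-0.02],[0,0,-0.999]],
  [[0.364,-0.87,-0.02],[0,0,-0.999]],
  [[0.364,-0.87,-0.02],[0,0,-0.999]],
])

```text
clock: 15.2
tcp_pos: [0.5349, -0.0933, 0.1488]
orientation: [-2.334, -2.099, 0.003]
contact_force: [-0.2, -0.8, -0.3]
grip_width: 0.0854
gripper_force: 0.0
```

```bash
python3 -c "
from h import *
snap('side')
for n in('red_jar1','green_jar1'):
  for x in r.mark_of('side',n)[:5]: print(n,round(x['confidence'],2),np.round(x['uv']),w('side',x['uv'],z=0).round(3))
print(tags())
p,d=snap('top'); P=cloud('top',d); z=P[...,2]; m=(abs(P[...,0]-.426)<.03)&(abs(P[...,1]+.30)<.03)&(z>.03)&(z<.06)
q=P[m]; print(len(q),q.mean(0)); A=np.c_[q[:,:2]-q[:,:2].mean(0),np.ones(len(q))]; print(np.linalg.lstsq(A,q[:,2],rcond=None)[0])
plan((.536,-.0923,.15,0),(.536,-.0923,.029,0))"
```

```text
red_jar1 0.9 [318. 205.] [0.548 0.013 0.   ]
red_jar1 0.77 [344. 298.] [ 0.57  -0.309  0.   ]
red_jar1 0.61 [286. 301.] [ 0.428 -0.295 -0.   ]
green_jar1 0.92 [317. 232.] [ 0.532 -0.092  0.   ]
[('red', 218, [0.571, -0.3156, 0.0387]), ('red', 217, [0.5492, -0.0015, 0.0345]), ('red', 224, [0.4222, -0.2978, 0.039])]
433 [ 0.42184306 -0.2989321   0.03805852]
[-0.00269799 -0.00664789  0.03805852]
now [ 0.5357 -0.0934  0.1498] yaw -6.2 tilt 0.05 j7 0.22 grip 0.085 0.0 t 15.4
[0.0046, 0.0006, -0.0008] [-0.001, 0.0, -0.068]
[0.0046, 0.0011, 0.4832] [-0.001, 0.0, -0.068]
```

servo_tool([
  [[0.004,0,0.15],[0,0,-0.068]],
  [[0.004,0,0.3],[0,0,-0.068]],
  [[0.004,0,0.38],[0,0,-0.068]],
  [[0.004,0,0.44],[0,0,-0.068]],
  [[0.004,0,0.47],[0,0,-0.068]],
  [[0.004,0,0.482],[0,0,-0.068]],
  [[0.004,0,0.482],[0,0,-0.068]],
])

```text
clock: 16.15
tcp_pos: [0.5366, -0.0926, 0.0302]
orientation: [2.221, 2.221, 0.001]
contact_force: [0.3, -0.0, 1.0]
grip_width: 0.0856
gripper_force: 0.0
```

servo_tool([
  [[0,0,0],[0,0,0]],
  [[0,0,0],[0,0,0]],
  [[0,0,0],[0,0,0]],
  [[0,0,0],[0,0,0]],
  [[0,0,0],[0,0,0]],
  [[0,0,0],[0,0,0]],
  [[0,0,0],[0,0,0]],
  [[0,0,-0.1],[0,0,0]],
  [[0,0,-0.25],[0,0,0]],
  [[0,0,-0.48],[0,0,0]],
  [[0,0,-0.48],[0,0,0]],
  [[0,0,-0.48],[0,0,0]],
  [[0,0,-0.48],[0,0,0]],
  [[0,0,-0.48],[0,0,0]],
], claw=1)

```text
clock: 17.55
tcp_pos: [0.5349, -0.0921, 0.1482]
orientation: [-2.219, -2.221, 0.003]
contact_force: [0.4, -0.9, -1.1]
grip_width: 0.0553
gripper_force: 42.9
```

```bash
python3 -c "
from h import *
plan((.525,.13,.15,45),(.4945,.318,.15,97.3),(.525,.13,.15,7.3),(.4945,.318,.15,7.3),half=False)"
```

```text
now [ 0.5349 -0.0921  0.1482] yaw 0.0 tilt 0.17 j7 0.32 grip 0.0553 42.9 t 17.6
[0.8886, -0.0391, -0.0069] [-0.002, -0.001, -0.5]
[1.6407, -0.1606, -0.0064] [-0.001, -0.002, -1.081]
[0.8886, -0.0391, -0.0069] [-0.002, -0.0, -0.081]
[1.6407, -0.1606, -0.0064] [-0.002, -0.0, -0.081]
```

servo_tool([
  [[0.89,-0.04,0],[0,0,-0.08]],
  [[0.89,-0.04,0],[0,0,-0.08]],
  [[0.89,-0.04,0],[0,0,-0.08]],
  [[0.89,-0.04,0],[0,0,-0.08]],
  [[0.89,-0.04,0],[0,0,-0.08]],
  [[0.89,-0.04,0],[0,0,-0.08]],
  [[0.89,-0.04,0],[0,0,-0.08]],
  [[0.89,-0.04,0],[0,0,-0.08]],
])

```text
clock: 18.35
tcp_pos: [0.5256, 0.1282, 0.149]
orientation: [-2.079, -2.355, 0.003]
contact_force: [0.5, 0.3, -0.9]
grip_width: 0.0555
gripper_force: 42.9
```

```bash
python3 -c "
from h import *
plan((.4945,.318,.15,7.3),(.4945,.318,.0365,7.3),half=False)"
```

```text
now [0.5256 0.1282 0.149 ] yaw 7.1 tilt 0.11 j7 -0.01 grip 0.0555 42.9 t 18.4
[0.7687, -0.0297, -0.0048] [-0.001, 0.001, -0.002]
[0.7692, -0.029, 0.4492] [-0.001, 0.001, -0.002]
```

servo_tool([
  [[0.77,-0.03,0],[0,0,0]],
  [[0.77,-0.03,0],[0,0,0]],
  [[0.77,-0.03,0],[0,0,0]],
  [[0.77,-0.03,0],[0,0,0]],
  [[0.77,-0.03,0],[0,0,0]],
  [[0.77,-0.03,0],[0,0,0]],
  [[0.77,-0.03,0.1],[0,0,0]],
  [[0.77,-0.03,0.2],[0,0,0]],
  [[0.77,-0.03,0.3],[0,0,0]],
  [[0.77,-0.03,0.38],[0,0,0]],
  [[0.77,-0.03,0.42],[0,0,0]],
  [[0.77,-0.03,0.44],[0,0,0]],
  [[0.77,-0.03,0.448],[0,0,0]],
  [[0.77,-0.03,0.448],[0,0,0]],
])

```text
clock: 19.75
tcp_pos: [0.495, 0.3198, 0.0384]
orientation: [2.078, 2.356, 0.001]
contact_force: [0.1, 0.2, 0.2]
grip_width: 0.0554
gripper_force: 42.9
```

servo_tool([
  [[0,0,0],[0,0,0]],
  [[0,0,0],[0,0,0]],
  [[0,0,0],[0,0,0]],
  [[0,0,0],[0,0,0]],
  [[0,0,0],[0,0,0]],
  [[0,0,-0.1],[0,0,0]],
  [[0,0,-0.25],[0,0,0]],
  [[0,0,-0.45],[0,0,0]],
  [[0,0,-0.45],[0,0,0]],
  [[0,0,-0.45],[0,0,0]],
  [[0,0,-0.45],[0,0,0]],
  [[-0.7,0,-0.45],[0,0,0]],
  [[-0.7,0,-0.45],[0,0,0]],
  [[-0.7,0,-0.45],[0,0,0]],
  [[-0.7,0,-0.45],[0,0,0]],
  [[-0.7,0,-0.45],[0,0,0]],
  [[-0.7,0,-0.45],[0,0,0]],
], claw=0)

```text
clock: 21.45
tcp_pos: [0.5157, 0.146, 0.1491]
orientation: [-2.078, -2.355, 0.003]
contact_force: [-0.5, 0.1, -0.0]
grip_width: 0.0852
gripper_force: 0.0
```

```bash
python3 -c "
from h import *
print(tags())
plan((.5492,-.0015,.15,0),half=False)"
```

```text
[('green', 114, [0.493, 0.3275, 0.0381]), ('red', 223, [0.5711, -0.3152, 0.0385]), ('red', 208, [0.5494, -0.0025, 0.0345]), ('red', 223, [0.4221, -0.2977, 0.0387])]
now [0.5157 0.1472 0.1493] yaw 7.3 tilt 0.1 j7 -0.05 grip 0.0855 0.0 t 21.5
[-0.6071, 0.0575, -0.0028] [-0.001, 0.0, 0.081]
```

servo_tool([
  [[-0.607,0.058,0],[0,0,0.98]],
  [[-0.607,0.058,0],[0,0,0.98]],
  [[-0.607,0.058,0],[0,0,0.98]],
  [[-0.607,0.058,0],[0,0,0.98]],
  [[-0.607,0.058,0],[0,0,0.98]],
  [[-0.607,0.058,0],[0,0,0.98]],
  [[-0.607,0.058,0],[0,0,0.98]],
  [[-0.607,0.058,0],[0,0,0.98]],
  [[-0.607,0.058,0],[0,0,0.98]],
  [[-0.607,0.058,0],[0,0,0.98]],
  [[-0.607,0.058,0],[0,0,0.98]],
  [[-0.607,0.058,0],[0,0,0.98]],
  [[-0.607,0.058,0],[0,0,0.98]],
  [[-0.607,0.058,0],[0,0,0.98]],
])

```text
clock: 22.9
tcp_pos: [0.5498, -0.0015, 0.1501]
orientation: [-3.131, -0.251, 0.001]
contact_force: [-0.2, 0.5, -0.9]
grip_width: 0.0853
gripper_force: 0.0
```

```bash
python3 -c "
from h import *
snap('side')
for n in('red_jar1','green_jar1'):
  for x in r.mark_of('side',n)[:5]: print(n,round(x['confidence'],2),np.round(x['uv']),w('side',x['uv'],z=0).round(3))
print(tags())
plan((.5492,-.0018,.15,-95.9),(.5492,-.0018,.029,-95.9),half=False)"
```

```text
red_jar1 0.97 [344. 304.] [ 0.567 -0.326  0.   ]
red_jar1 0.82 [318. 205.] [0.549 0.013 0.   ]
red_jar1 0.57 [286. 301.] [ 0.429 -0.296  0.   ]
green_jar1 0.68 [288. 145.] [0.485 0.313 0.   ]
[('green', 212, [0.4944, 0.3197, 0.0379]), ('red', 214, [0.571, -0.3151, 0.0391]), ('red', 222, [0.4223, -0.2983, 0.0385])]
now [ 0.5499 -0.0022  0.1503] yaw -81.0 tilt 0.02 j7 -1.02 grip 0.0857 0.0 t 23.1
[-0.0024, -0.0021, 0.0013] [-0.0, -0.0, 0.166]
[-0.0025, -0.002, 0.4853] [-0.0, -0.0, 0.166]
```

servo_tool([
  [[0,0,0.15],[0,0,0.166]],
  [[0,0,0.3],[0,0,0.166]],
  [[0,0,0.38],[0,0,0.166]],
  [[0,0,0.44],[0,0,0.166]],
  [[0,0,0.47],[0,0,0.166]],
  [[0,0,0.484],[0,0,0.166]],
  [[0,0,0.484],[0,0,0.166]],
])

```text
clock: 23.8
tcp_pos: [0.5503, -0.0024, 0.0297]
orientation: [-3.137, 0.162, -0.001]
contact_force: [0.2, -0.4, 0.6]
grip_width: 0.0855
gripper_force: 0.0
```

servo_tool([
  [[0,0,0],[0,0,0]],
  [[0,0,0],[0,0,0]],
  [[0,0,0],[0,0,0]],
  [[0,0,0],[0,0,0]],
  [[0,0,0],[0,0,0]],
  [[0,0,0],[0,0,0]],
  [[0,0,0],[0,0,0]],
  [[0,0,-0.1],[0,0,0]],
  [[0,0,-0.25],[0,0,0]],
  [[0,0,-0.48],[0,0,0]],
  [[0,0,-0.48],[0,0,0]],
  [[-0.1,0.65,-0.48],[0,0,0]],
  [[-0.1,0.65,-0.48],[0,0,0]],
  [[-0.1,0.65,-0.48],[0,0,0]],
  [[-0.1,0.65,-0.48],[0,0,0]],
  [[-0.1,0.65,-0.48],[0,0,0]],
  [[-0.1,0.65,-0.48],[0,0,0]],
  [[-0.1,0.65,-0.48],[0,0,0]],
], claw=1)

```text
clock: 25.6
tcp_pos: [0.5089, -0.1593, 0.149]
orientation: [-3.137, 0.157, 0.001]
contact_force: [-0.2, 0.0, -1.0]
grip_width: 0.0554
gripper_force: 42.9
```

```bash
python3 -c "
from h import *
plan((.4972,-.3075,.15,-95.9),(.4972,-.3075,.0365,-95.9),half=False)"
```

```text
now [ 0.5089 -0.1593  0.149 ] yaw -95.7 tilt 0.06 j7 -0.94 grip 0.0554 42.9 t 25.6
[0.0127, 0.5944, -0.0047] [-0.001, 0.0, 0.002]
[0.0129, 0.5948, 0.4493] [-0.001, 0.0, 0.002]
```

servo_tool([
  [[0.013,0.595,0],[0,0,0]],
  [[0.013,0.595,0],[0,0,0]],
  [[0.013,0.595,0],[0,0,0]],
  [[0.013,0.595,0],[0,0,0]],
  [[0.013,0.595,0],[0,0,0]],
  [[0.013,0.595,0.1],[0,0,0]],
  [[0.013,0.595,0.2],[0,0,0]],
  [[0.013,0.595,0.3],[0,0,0]],
  [[0.013,0.595,0.38],[0,0,0]],
  [[0.013,0.595,0.42],[0,0,0]],
  [[0.013,0.595,0.44],[0,0,0]],
  [[0.013,0.595,0.449],[0,0,0]],
  [[0.013,0.595,0.449],[0,0,0]],
])

```text
clock: 26.9
tcp_pos: [0.4967, -0.3094, 0.0375]
orientation: [3.137, -0.161, 0.001]
contact_force: [-0.1, -0.6, -0.9]
grip_width: 0.0554
gripper_force: 43.0
```

servo_tool([
  [[0,0,0],[0,0,0]],
  [[0,0,0],[0,0,0]],
  [[0,0,0],[0,0,0]],
  [[0,0,0],[0,0,0]],
  [[0,0,0],[0,0,0]],
  [[0,0,-0.1],[0,0,0]],
  [[0,0,-0.25],[0,0,0]],
  [[0,0,-0.45],[0,0,0]],
  [[0,0,-0.45],[0,0,0]],
  [[0,0,-0.45],[0,0,0]],
  [[0,-0.8,-0.45],[0,0,0]],
  [[0,-0.8,-0.45],[0,0,0]],
  [[0,-0.8,-0.45],[0,0,0]],
  [[0,-0.8,-0.45],[0,0,0]],
  [[0,-0.8,-0.45],[0,0,0]],
  [[0,-0.8,-0.45],[0,0,0]],
], claw=0)

```text
clock: 28.5
tcp_pos: [0.5162, -0.1088, 0.1484]
orientation: [3.138, -0.156, -0.004]
contact_force: [0.8, -0.5, -0.2]
grip_width: 0.0858
gripper_force: 0.0
```

```bash
python3 - <<'E'
from h import *
p,d=snap('top','t3'); print(tags())
P=cloud('top',d); H,S,V=masks(p,P); z=P[...,2]
for nm,m in dict(blue=(H>105)&(H<130)&(S>90)&(z>-.01)&(z<.03),orange=(H>6)&(H<14)&(S>200)&(V>110)&(z>.005)&(z<.04)).items():
    for c in comps(m,100):
        q=P[c][:,:2]; u,s,v=np.linalg.svd(q-q.mean(0),full_matrices=False); print(nm,c.sum(),rect(P,c),np.degrees(np.arctan2(v[0,1],v[0,0])))
for x in r.mark_of('top','stylus_tip')[:2]+r.mark_of('top','stylus_butt')[:2]+r.mark_of('top','stylus')[:2]: print(x['confidence'],x['uv'],w('top',x['uv'],z=.011))
cv2.imwrite('pics/sty.png',cv2.convertScaleAbs(cv2.resize(p[140:195,265:365,::-1],None,fx=8,fy=8,interpolation=cv2.INTER_CUBIC),alpha=1.5))
plan()
E
```

```text
[('green', 215, [0.4953, 0.32, 0.0381]), ('red', 213, [0.5709, -0.3153, 0.0387]), ('red', 217, [0.4951, -0.3093, 0.0386]), ('red', 226, [0.4222, -0.2979, 0.0384])]
blue 1744 [669.5 -16.4 197.7  78.3  83.9] -95.84153318584328
blue 319 [ 418.4 -195.7  108.1   19.     0.6] 178.88465914462367
orange 173 [673.5 -28.3  78.1  15.4  85.2] -94.00279473149253
0.55 [287.6, 160.0] [0.68072756 0.05179905 0.011     ]
0.77 [337.1, 164.2] [ 0.67374682 -0.07295679  0.011     ]
0.39 [180.6, 229.9] [0.49711985 0.31186892 0.011     ]
0.61 [315.4, 164.3] [ 0.67187422 -0.01843591  0.011     ]
0.57 [427.9, 236.0] [ 0.50033668 -0.30288078  0.011     ]
now [ 0.5162 -0.1126  0.1494] yaw -96.1 tilt 0.03 j7 -1.03 grip 0.0855 0.0 t 28.8
```

View pics/sty.png

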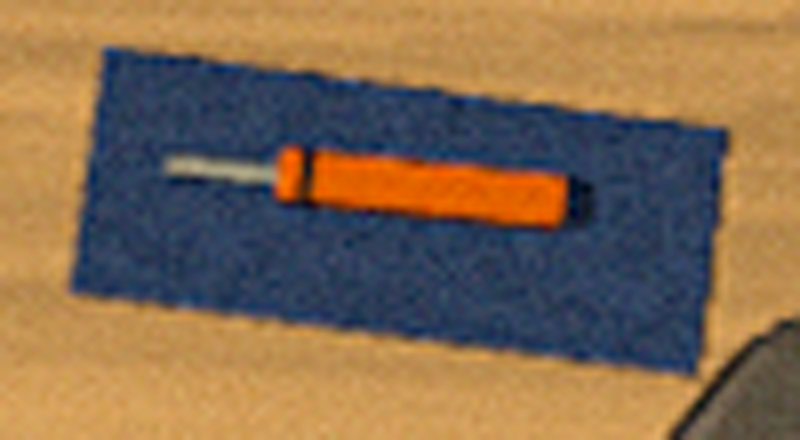

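All four jars are in their nests (z 38 mm at the tag). In the crop the stylus pin tip is at (165,165) and the butt at (592,202), so the pin points to world +y. Refining the stylus and clicker poses.

```bash
python3 - <<'E'
from h import *
f=lambda x,y,z:w('top',(265+(x-3.5)/8,140+(y-3.5)/8),z=z)
for n,a,z in(('tip',(165,165),.011),('front',(275,175),.019),('butt',(592,202),.019)): print(n,f(*a,z).round(4))
p,d=snap('top'); P=cloud('top',d); z=P[...,2]
for lo,hi,b in((.05,.075,None),):
    for c in comps((z>lo)&(z<hi),300):
        q=P[c]; 
        if abs(q[:,1].mean())<.25 and q[:,0].mean()>.4: print(rect(P,c),q.mean(0).round(4))
plan((.6735,-.0285,.12,-4),half=False)
E
```

```text
tip [0.6801 0.0579 0.011 ]
front [0.6766 0.0229 0.019 ]
butt [ 0.671  -0.0763  0.019 ]
[563.4 190.5  57.   50.8 100.2] [0.5631 0.1896 0.0618]
now [ 0.5163 -0.1124  0.1495] yaw -96.1 tilt 0.02 j7 -1.03 grip 0.0855 0.0 t 28.8
[0.5897, -0.4003, 0.1177] [0.0, 0.0, -1.023]
```

servo_tool([
  [[0.59,-0.4,0.1],[0,0,-1.0]],
  [[0.59,-0.4,0.1],[0,0,-1.0]],
  [[0.59,-0.4,0.1],[0,0,-1.0]],
  [[0.59,-0.4,0.1],[0,0,-1.0]],
  [[0.59,-0.4,0.1],[0,0,-1.0]],
  [[0.59,-0.4,0.1],[0,0,-1.0]],
  [[0.59,-0.4,0.1],[0,0,-1.0]],
  [[0.59,-0.4,0.1],[0,0,-1.0]],
  [[0.59,-0.4,0.1],[0,0,-1.0]],
  [[0.59,-0.4,0.1],[0,0,-1.0]],
  [[0.59,-0.4,0.1],[0,0,-1.0]],
  [[0.59,-0.4,0.1],[0,0,-1.0]],
  [[0.59,-0.4,0.1],[0,0,-1.0]],
])

```text
clock: 30.1
tcp_pos: [0.6737, -0.0275, 0.1245]
orientation: [-2.337, -2.1, 0.0]
contact_force: [0.7, 0.6, 0.4]
grip_width: 0.0856
gripper_force: 0.0
```

```bash
python3 -c "
from h import *
plan((.6738,-.028,.05,-3.7),(.6738,-.028,.025,-3.7),half=False)"
```

```text
now [ 0.6737 -0.0275  0.1245] yaw -6.1 tilt 0.01 j7 0.11 grip 0.0856 0.0 t 30.1
[-0.0021, 0.0008, 0.2978] [-0.0, 0.0, -0.027]
[-0.0021, 0.0008, 0.3978] [-0.0, 0.0, -0.027]
```

servo_tool([
  [[-0.002,0,0.15],[0,0,-0.027]],
  [[-0.002,0,0.25],[0,0,-0.027]],
  [[-0.002,0,0.33],[0,0,-0.027]],
  [[-0.002,0,0.37],[0,0,-0.027]],
  [[-0.002,0,0.39],[0,0,-0.027]],
  [[-0.002,0,0.396],[0,0,-0.027]],
  [[-0.002,0,0.396],[0,0,-0.027]],
])

```text
clock: 30.8
tcp_pos: [0.6744, -0.027, 0.0263]
orientation: [2.288, 2.152, 0.001]
contact_force: [-0.4, -0.3, 0.4]
grip_width: 0.0851
gripper_force: 0.0
```

servo_tool([
  [[0,0,0],[0,0,0]],
  [[0,0,0],[0,0,0]],
  [[0,0,0],[0,0,0]],
  [[0,0,0],[0,0,0]],
  [[0,0,0],[0,0,0]],
  [[0,0,0],[0,0,0]],
  [[0,0,0],[0,0,0]],
  [[0,0,0],[0,0,0]],
  [[0,0,0],[0,0,0]],
  [[0,0,0],[0,0,0]],
], claw=1, squeeze=70)

```text
clock: 31.8
tcp_pos: [0.6741, -0.027, 0.026]
orientation: [2.288, 2.153, 0.001]
contact_force: [-1.1, 0.5, 5.6]
grip_width: 0.0138
gripper_force: 70.8
```

servo_tool([
  [[0,0,-0.1],[0,0,0]],
  [[0,0,-0.25],[0,0,0]],
  [[0,0,-0.5],[0,0,0]],
  [[0,0,-0.5],[0,0,0]],
  [[0.9,0.13,-0.5],[0,0,-0.95]],
  [[0.9,0.13,-0.5],[0,0,-0.95]],
  [[0.9,0.13,-0.5],[0,0,-0.95]],
  [[0.9,0.13,-0.5],[0,0,-0.95]],
  [[0.9,0.13,-0.5],[0,0,-0.95]],
  [[0.9,0.13,-0.5],[0,0,-0.95]],
  [[0.9,0.13,-0.5],[0,0,-0.95]],
  [[0.9,0.13,-0.5],[0,0,-0.95]],
  [[0.9,0.13,-0.5],[0,0,-0.95]],
  [[0.9,0.13,-0.5],[0,0,-0.95]],
  [[0.9,0.13,-0.5],[0,0,-0.95]],
  [[0.9,0.13,-0.5],[0,0,-0.95]],
  [[0.9,0.13,-0.5],[0,0,-0.95]],
])

```text
clock: 33.5
tcp_pos: [0.7196, 0.1957, 0.1501]
orientation: [-0.223, -3.133, 0.0]
contact_force: [-0.3, 0.1, -1.4]
grip_width: 0.014
gripper_force: 70.1
```

```bash
python3 -c "
from h import *
plan((.701,.2153,.12,100.4),(.701,.2153,.051,100.4),half=False)"
```

```text
now [0.7196 0.1957 0.1501] yaw 81.9 tilt 0.03 j7 1.11 grip 0.014 70.1 t 33.5
[0.0848, 0.0672, 0.1205] [-0.0, -0.0, -0.206]
[0.0846, 0.0673, 0.3965] [-0.0, -0.0, -0.206]
```

Move above the approach spot and lower to the button's height, with the tip about 35 mm clear of the face. Then look.

servo_tool([
  [[0.085,0.067,0],[0,0,-0.206]],
  [[0.085,0.067,0],[0,0,-0.206]],
  [[0.085,0.067,0.1],[0,0,-0.206]],
  [[0.085,0.067,0.2],[0,0,-0.206]],
  [[0.085,0.067,0.3],[0,0,-0.206]],
  [[0.085,0.067,0.37],[0,0,-0.206]],
  [[0.085,0.067,0.395],[0,0,-0.206]],
  [[0.085,0.067,0.395],[0,0,-0.206]],
  [[0.085,0.067,0.395],[0,0,-0.206]],
])

```text
clock: 34.4
tcp_pos: [0.7019, 0.2155, 0.0529]
orientation: [-0.288, 3.127, 0.001]
contact_force: [0.5, 0.2, -0.1]
grip_width: 0.0139
gripper_force: 70.1
```

```bash
python3 - <<'E'
from h import *
pt,_=snap('top'); ps,_=snap('side')
for c in('top','side'):
  for n in('stylus_tip','green_button'):
    for x in r.mark_of(c,n)[:2]: print(c,n,round(x['confidence'],2),np.round(x['uv'],1),w(c,x['uv'],z=.036).round(4))
a=cv2.resize(pt[150:230,195:275,::-1],(400,400),interpolation=cv2.INTER_CUBIC)
b=cv2.resize(ps[115:195,295:375,::-1],(400,400),interpolation=cv2.INTER_CUBIC)
cv2.imwrite('pics/g1.png',cv2.convertScaleAbs(np.hstack([a,b]),alpha=1.4)); plan()
E
```

```text
top green_button 0.46 [226.9 197. ] [0.5803 0.1961 0.036 ]
side stylus_tip 0.71 [331.8 153.5] [0.6215 0.202  0.036 ]
side green_button 0.64 [320.2 154.1] [0.5836 0.2045 0.036 ]
now [0.7015 0.2154 0.0526] yaw 100.5 tilt 0.07 j7 1.35 grip 0.014 70.1 t 34.7
```

View pics/g1.png

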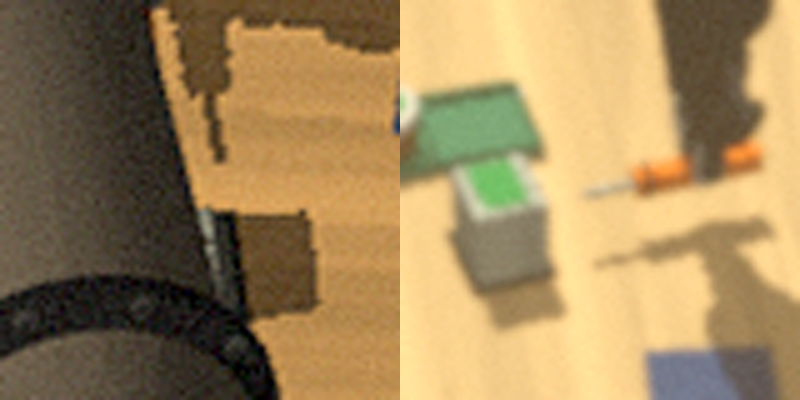

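```bash
cat >> h.py <<'E'
def proj(cam,X):
    m=r.camera_model(cam);T=np.array(m['extrinsics']);c=T[:3,:3].T@(np.array(X)-T[:3,3]); return np.array([m['fx']*c[0]/c[2]+m['cx'],m['fy']*c[1]/c[2]+m['cy']])
E
python3 - <<'E'
from h import *
a=np.radians(190.5); u=np.array([np.cos(a),np.sin(a),0]); o=np.array([.7015,.2154,.0376])
for n,s in(('tip',.08),('front',.045),('butt',-.045)):
    q=proj('side',o+s*u); print(n,q.round(1),'crop',((q-[295,115])*5+[400,0]).round())
# clicker corners top
g=np.radians(10.4);ex=np.array([np.cos(g),np.sin(g),0]);ey=np.array([-np.sin(g),np.cos(g),0]);C=np.array([.5632,.190,0])
for sx,sy,z in((1,-1,.06),(1,1,.06),(-1,-1,.06),(1,-1,0),(-1,-1,0)): 
    q=proj('side',C+ex*.025*sx+ey*.028*sy+[0,0,z]); print(sx,sy,z,((q-[295,115])*5+[400,0]).round())
E
```

```text
tip [332.3 153.3] crop [586. 191.]
front [342.3 151.1] crop [637. 180.]
butt [367.6 145.5] crop [763. 153.]
1 -1 0.06 [549. 202.]
1 1 0.06 [521. 150.]
-1 -1 0.06 [473. 219.]
1 -1 0 [549. 273.]
-1 -1 0 [475. 290.]
```

The side view matches the prediction: the tip projects to (586,191) and shows at (585,194), with the clicker offset the same way. The pin is in line, so I'll insert it slowly.

servo_tool([
  [[0.05,0,0.006],[0,0,0]],
  [[0.08,0,0.006],[0,0,0]],
  [[0.11,0,0.006],[0,0,0]],
  [[0.14,0,0.006],[0,0,0]],
  [[0.16,0,0.006],[0,0,0]],
  [[0.16,0,0.006],[0,0,0]],
  [[0.16,0,0.006],[0,0,0]],
])

```text
clock: 35.4
tcp_pos: [0.6626, 0.2081, 0.0508]
orientation: [-0.289, 3.127, 0.001]
contact_force: [2.5, 0.9, -1.3]
grip_width: 0.0137
gripper_force: 70.1
```

servo_tool([
  [[0.012,0,0],[0,0,0]],
  [[0.02,0,0],[0,0,0]],
  [[0.02,0,0],[0,0,0]],
])

```text
clock: 35.7
tcp_pos: [0.6576, 0.2071, 0.0507]
orientation: [-0.289, 3.126, 0.001]
contact_force: [4.6, 1.0, -0.8]
grip_width: 0.014
gripper_force: 70.1
```

servo_tool([
  [[0.006,0,0],[0,0,0]],
  [[0.006,0,0],[0,0,0]],
  [[0.006,0,0],[0,0,0]],
  [[0.006,0,0],[0,0,0]],
  [[0.006,0,0],[0,0,0]],
])

```text
clock: 36.2
tcp_pos: [0.6575, 0.2071, 0.0511]
orientation: [-0.288, 3.124, 0.001]
contact_force: [7.6, 1.7, -1.3]
grip_width: 0.0142
gripper_force: 70.0
```

```bash
python3 - <<'E'
from h import *
ps,_=snap('side'); cv2.imwrite('pics/g2.png',cv2.convertScaleAbs(cv2.resize(ps[115:195,295:375,::-1],(480,480),interpolation=cv2.INTER_CUBIC),alpha=1.4)); print(r.get_obs()['contact_force'])
E
```

```text
[ 7.5341873   1.49230975 -1.7319164 ]
```

View pics/g2.png

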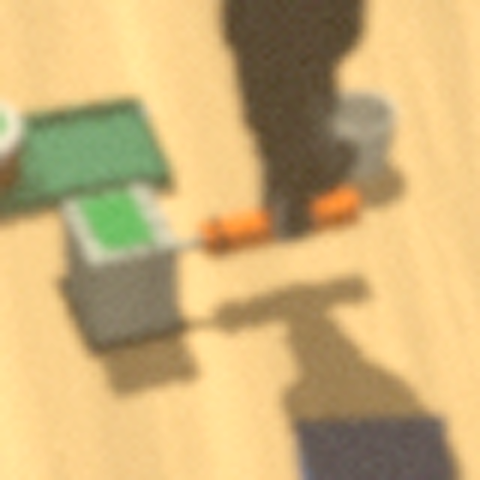

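The pin is in the recess at about (175,242). The force is 7.6 N with no further travel, so the button is on its end stop. Hold a little longer, then back out and lift.

servo_tool([
  [[0,0,0],[0,0,0]],
  [[0,0,0],[0,0,0]],
  [[0,0,0],[0,0,0]],
  [[0,0,0],[0,0,0]],
  [[0,0,0],[0,0,0]],
  [[0,0,0],[0,0,0]],
  [[-0.1,0,0],[0,0,0]],
  [[-0.22,0,0],[0,0,0]],
  [[-0.22,0,0],[0,0,0]],
  [[-0.22,0,-0.4],[0,0,0]],
  [[-0.22,0,-0.4],[0,0,0]],
  [[-0.22,0,-0.4],[0,0,0]],
  [[-0.22,0,-0.4],[0,0,0]],
])

```text
clock: 37.55
tcp_pos: [0.709, 0.2169, 0.1517]
orientation: [-0.289, 3.128, 0.001]
contact_force: [-0.5, 0.5, -1.4]
grip_width: 0.0139
gripper_force: 70.1
```

```bash
python3 - <<'E'
from h import *
p,d=snap('top'); P=cloud('top',d); z=P[...,2]
c=(z>.05)&(z<.075)&(abs(P[...,0]-.555)<.06)&(abs(P[...,1]+.2)<.06)
for k in comps(c,200): print(rect(P,k),P[k].mean(0).round(4))
print(tags())
g=np.radians(-9.7); C=np.array([.5544,-.2005]); e=np.array([np.cos(g),np.sin(g)]); print(C+.139*e)
plan((*(C+.139*e),.15,80.3),half=False)
E
```

```text
[ 554.5 -200.2   56.2   51.6   80.1] [ 0.5537 -0.1993  0.0623]
[('red', 223, [0.5712, -0.3152, 0.0384]), ('red', 219, [0.4954, -0.3093, 0.0386]), ('red', 218, [0.4221, -0.2981, 0.0387])]
[ 0.69141278 -0.22392002]
now [0.7076 0.2164 0.1486] yaw 100.6 tilt 0.23 j7 1.36 grip 0.0137 70.1 t 37.6
[0.3868, -1.7195, -0.0033] [-0.001, -0.002, 0.225]
```

servo_tool([
  [[0.2,-0.86,0],[0,0,0.1]],
  [[0.2,-0.86,0],[0,0,0.1]],
  [[0.2,-0.86,0],[0,0,0.1]],
  [[0.2,-0.86,0],[0,0,0.1]],
  [[0.2,-0.86,0],[0,0,0.1]],
  [[0.2,-0.86,0],[0,0,0.1]],
  [[0.2,-0.86,0],[0,0,0.1]],
  [[0.2,-0.86,0],[0,0,0.1]],
])

```text
clock: 38.45
tcp_pos: [0.699, -0.0011, 0.1491]
orientation: [0.047, -3.139, -0.002]
contact_force: [-0.0, 0.7, -0.2]
grip_width: 0.0145
gripper_force: 70.1
```

```bash
python3 -c "
from h import *
plan((.6914,-.2239,.15,80.3),(.6914,-.2239,.051,80.3),half=False)"
```

```text
now [ 0.699  -0.0011  0.1491] yaw 91.7 tilt 0.15 j7 1.53 grip 0.0145 70.1 t 38.5
[0.057, -0.8898, -0.0048] [0.001, -0.001, 0.127]
[0.0562, -0.8904, 0.3912] [0.001, -0.001, 0.127]
```

servo_tool([
  [[0.057,-0.89,0],[0,0,0.127]],
  [[0.057,-0.89,0],[0,0,0.127]],
  [[0.057,-0.89,0],[0,0,0.127]],
  [[0.057,-0.89,0],[0,0,0.127]],
  [[0.057,-0.89,0],[0,0,0.127]],
  [[0.057,-0.89,0.1],[0,0,0.127]],
  [[0.057,-0.89,0.2],[0,0,0.127]],
  [[0.057,-0.89,0.3],[0,0,0.127]],
  [[0.057,-0.89,0.36],[0,0,0.127]],
  [[0.057,-0.89,0.391],[0,0,0.127]],
  [[0.057,-0.89,0.391],[0,0,0.127]],
  [[0.057,-0.89,0.391],[0,0,0.127]],
])

```text
clock: 39.65
tcp_pos: [0.6923, -0.2264, 0.0535]
orientation: [0.269, 3.129, -0.0]
contact_force: [0.8, 0.1, 0.2]
grip_width: 0.0133
gripper_force: 70.1
```

```bash
python3 - <<'E'
from h import *
ps,_=snap('side')
cv2.imwrite('pics/r1.png',cv2.convertScaleAbs(cv2.resize(ps[210:290,310:390,::-1],(480,480),interpolation=cv2.INTER_CUBIC),alpha=1.4))
o=r.get_obs(); t=o['tcp_pos']; R0=R.from_rotvec(o['orientation']).as_matrix(); u=R0[:,0]; print(u.round(3))
cr=lambda X:((proj('side',X)-[310,210])*6).round()
for s in(.08,.082,.045,-.045): print(s,cr(t+R0[:,2]*.015+s*u))
g=np.radians(-9.8);ex=np.array([np.cos(g),np.sin(g),0]);ey=np.array([-np.sin(g),np.cos(g),0]);C=np.array([.5545,-.2003,0])
for sx,sy,z in((1,-1,.06),(1,1,.06),(-1,-1,.06),(1,-1,0),(-1,-1,0)): print(sx,sy,z,cr(C+ex*.025*sx+ey*.028*sy+[0,0,z]))
d=t-C; print('in clicker',(d@ex).round(4),(d@ey).round(4),t[2].round(4))
plan()
E
```

```text
[-0.985  0.171 -0.002]
0.08 [269. 269.]
0.082 [264. 269.]
0.045 [351. 270.]
-0.045 [562. 274.]
1 -1 0.06 [187. 286.]
1 1 0.06 [186. 181.]
-1 -1 0.06 [ 66. 284.]
1 -1 0 [183. 370.]
-1 -1 0 [ 67. 368.]
in clicker 0.1405 -0.0024 0.0539
now [ 0.6925 -0.2266  0.0539] yaw 80.1 tilt 0.13 j7 1.68 grip 0.0138 70.1 t 39.7
```

View pics/r1.png

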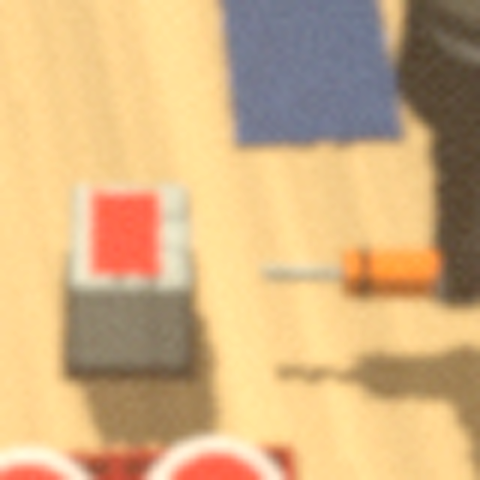

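The pin tip at (265,271) is where predicted. The pose needs +2.4 mm sideways and 3 mm down, and then I insert.

servo_tool([
  [[0,0.01,0.012],[0,0,0]],
  [[0.05,0.01,0.012],[0,0,0]],
  [[0.08,0.01,0.012],[0,0,0]],
  [[0.11,0.01,0.012],[0,0,0]],
  [[0.14,0.01,0.012],[0,0,0]],
  [[0.16,0.01,0.012],[0,0,0]],
  [[0.16,0.01,0.012],[0,0,0]],
  [[0.16,0.01,0.012],[0,0,0]],
])

```text
clock: 40.5
tcp_pos: [0.6534, -0.2174, 0.05]
orientation: [0.27, 3.128, -0.0]
contact_force: [2.6, -0.2, -0.2]
grip_width: 0.0141
gripper_force: 70.1
```

servo_tool([
  [[0.012,0,0],[0,0,0]],
  [[0.02,0,0],[0,0,0]],
  [[0.02,0,0],[0,0,0]],
])

```text
clock: 40.8
tcp_pos: [0.6482, -0.2165, 0.0499]
orientation: [0.27, 3.128, -0.0]
contact_force: [4.1, -1.5, -0.4]
grip_width: 0.0138
gripper_force: 70.1
```

Same force profile as the green one. Press to the stop, hold, then back out and lift.

servo_tool([
  [[0.008,0,0],[0,0,0]],
  [[0.008,0,0],[0,0,0]],
  [[0.008,0,0],[0,0,0]],
  [[0.008,0,0],[0,0,0]],
  [[0.008,0,0],[0,0,0]],
  [[0.008,0,0],[0,0,0]],
  [[0.008,0,0],[0,0,0]],
  [[0.008,0,0],[0,0,0]],
  [[0.008,0,0],[0,0,0]],
  [[0.008,0,0],[0,0,0]],
  [[0.008,0,0],[0,0,0]],
])

```text
clock: 41.9
tcp_pos: [0.6479, -0.2165, 0.0504]
orientation: [0.269, 3.125, -0.001]
contact_force: [7.3, -2.5, -1.2]
grip_width: 0.0136
gripper_force: 70.0
```

servo_tool([
  [[-0.1,0,0],[0,0,0]],
  [[-0.22,0,0],[0,0,0]],
  [[-0.22,0,0],[0,0,0]],
  [[-0.22,0,-0.4],[0,0,0]],
  [[-0.22,0,-0.4],[0,0,0]],
  [[-0.22,0,-0.4],[0,0,0]],
  [[-0.22,0.6,-0.4],[0,0,0.6]],
  [[-0.22,0.6,-0.4],[0,0,0.6]],
  [[-0.22,0.6,-0.4],[0,0,0.6]],
  [[-0.22,0.6,-0.4],[0,0,0.6]],
  [[-0.22,0.6,-0.4],[0,0,0.6]],
  [[-0.22,0.6,-0.4],[0,0,0.6]],
  [[-0.22,0.6,-0.4],[0,0,0.6]],
  [[-0.22,0.6,-0.4],[0,0,0.6]],
  [[-0.22,0.6,-0.4],[0,0,0.6]],
])

```text
clock: 43.4
tcp_pos: [0.7245, -0.0776, 0.1489]
orientation: [-1.659, -2.666, 0.001]
contact_force: [0.2, -0.5, -0.4]
grip_width: 0.0141
gripper_force: 70.1
```

```bash
python3 -c "
from h import *
print(tags())
plan((.67,-.034,.15,-6),(.67,-.034,.0275,-6),half=False)"
```

```text
[('green', 215, [0.4952, 0.3197, 0.0383]), ('red', 221, [0.5711, -0.3155, 0.0388]), ('red', 224, [0.4953, -0.3091, 0.0386]), ('red', 225, [0.4222, -0.298, 0.0383])]
now [ 0.7248 -0.0777  0.1491] yaw 26.2 tilt 0.08 j7 0.65 grip 0.0138 70.1 t 43.5
[0.2537, -0.1195, -0.0032] [-0.001, -0.0, 0.358]
[0.2533, -0.1189, 0.4868] [-0.001, -0.0, 0.358]
```

servo_tool([
  [[0.254,-0.122,0],[0,0,0.358]],
  [[0.254,-0.122,0],[0,0,0.358]],
  [[0.254,-0.122,0],[0,0,0.358]],
  [[0.254,-0.122,0],[0,0,0.358]],
  [[0.254,-0.122,0],[0,0,0.358]],
  [[0.254,-0.122,0.15],[0,0,0.358]],
  [[0.254,-0.122,0.3],[0,0,0.358]],
  [[0.254,-0.122,0.4],[0,0,0.358]],
  [[0.254,-0.122,0.44],[0,0,0.358]],
  [[0.254,-0.122,0.46],[0,0,0.358]],
  [[0.254,-0.122,0.46],[0,0,0.358]],
  [[0.254,-0.122,0.46],[0,0,0.358]],
])

```text
clock: 44.65
tcp_pos: [0.6713, -0.0343, 0.036]
orientation: [2.335, 2.1, 0.003]
contact_force: [-0.2, -0.4, 0.3]
grip_width: 0.0137
gripper_force: 70.1
```

```bash
python3 -c "
from h import *
plan((.668,-.034,.0265,-6),half=False)"
```

```text
now [ 0.6713 -0.0343  0.036 ] yaw -6.1 tilt 0.13 j7 0.17 grip 0.0137 70.1 t 44.6
[-0.0, -0.0132, 0.038] [0.001, -0.0, -0.001]
```

servo_tool([
  [[0,-0.013,0.02],[0,0,0]],
  [[0,-0.013,0.036],[0,0,0]],
  [[0,-0.013,0.038],[0,0,0]],
  [[0,-0.013,0.038],[0,0,0]],
  [[0,-0.013,0.038],[0,0,0]],
])

```text
clock: 45.15
tcp_pos: [0.6671, -0.0336, 0.026]
orientation: [-2.336, -2.1, -0.001]
contact_force: [-1.8, 0.4, 6.2]
grip_width: 0.0141
gripper_force: 71.0
```

servo_tool([
  [[0,0,0],[0,0,0]],
  [[0,0,0],[0,0,0]],
  [[0,0,0],[0,0,0]],
  [[0,0,0],[0,0,0]],
  [[0,0,0],[0,0,0]],
  [[0,0,0],[0,0,0]],
  [[0,0,-0.1],[0,0,0]],
  [[0,0,-0.25],[0,0,0]],
  [[0,0,-0.6],[0,0,0]],
  [[0,0,-0.6],[0,0,0]],
  [[0,0,-0.6],[0,0,0]],
  [[0,-0.7,-0.6],[0,0,0]],
  [[0,-0.7,-0.6],[0,0,0]],
  [[0,-0.7,-0.6],[0,0,0]],
  [[0,-0.7,-0.6],[0,0,0]],
  [[0,-0.7,-0.6],[0,0,0]],
  [[0,-0.7,-0.6],[0,0,0]],
], claw=0)

```text
clock: 46.85
tcp_pos: [0.4932, -0.0149, 0.1751]
orientation: [2.336, 2.101, 0.001]
contact_force: [-0.1, 0.6, -0.2]
grip_width: 0.0857
gripper_force: 0.0
```

```bash
python3 - <<'E'
from h import *
p,d=snap('top'); print(tags())
cv2.imwrite('pics/fin.png',cv2.convertScaleAbs(cv2.resize(p[125:300,150:460,::-1],None,fx=2.5,fy=2.5,interpolation=cv2.INTER_CUBIC),alpha=1.5))
for n in('stylus_tip','stylus_butt'):
    for x in r.mark_of('top',n)[:1]: print(n,round(x['confidence'],2),w('top',x['uv'],z=.011).round(4))
P=cloud('top',d); H,S,V=masks(p,P); z=P[...,2]
for c in comps((H>6)&(H<14)&(S>200)&(V>110)&(z>.005)&(z<.04),80): print(rect(P,c),np.percentile(z[c],[5,50,95]).round(4))
E
```

```text
[('green', 214, [0.4952, 0.3196, 0.0383]), ('red', 215, [0.5711, -0.3155, 0.0386]), ('red', 223, [0.4953, -0.309, 0.0389]), ('red', 226, [0.4222, -0.2982, 0.0383])]
stylus_tip 0.76 [0.6724 0.0482 0.011 ]
stylus_butt 0.52 [ 0.6618 -0.0795  0.011 ]
[665.6 -34.8  76.8  14.9  83.4] [0.0161 0.0206 0.0246]
```

View pics/fin.png

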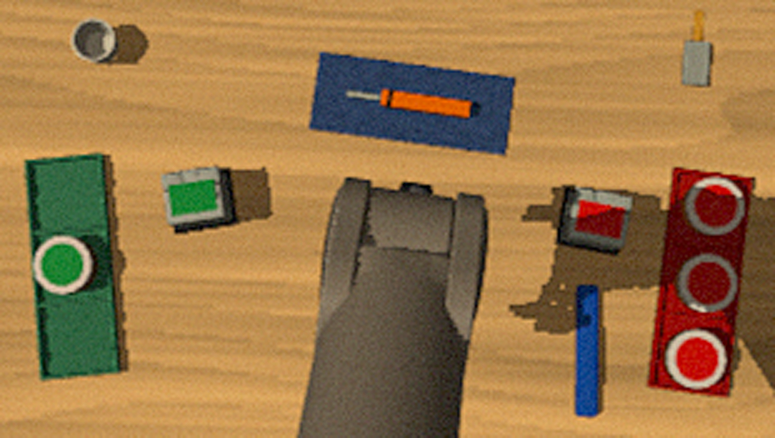

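The final view shows all four jars in their colour's nests. The stylus lies within the pad from (347,95) to (478,109), and the bystanders have not moved.

```bash
python3 -c "
from h import *
print(r.hand_in())"
```

```text
the job is handed in; nothing more can be done
None
```

The job is handed in with no verdict shown: my last camera check had all four jars (one green, three red) in their own trays and the stylus back on its pad, after both zero buttons were pressed to the stop and held, green then red.

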